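# Put the last plug gauge away, lift the lid stay and shut the gauge case

### The job

Stand the loose plug gauge upright in the empty bore of the block inside the open gauge case, fully home. Then lift the locked stay bar beside the lid hinge clear of the lid's pin, while the lid still stands open, and after that swing the lid gently until it is fully shut. Leave the bottle, the reel and the screwdriver standing or lying where they are.

Things in the scene. Friction and masses are not known exactly. Their poses are not given: they have to be found in the camera images.
- case: Grey steel gauge case, open on top, fixed to the bench, 160 (x) by 200 (y) by 90 (z) mm, 4 mm walls. Origin: centre of its underside, at bench height. The lid hinge runs along its x axis on the top edge of its +y wall; the stay is outside its -x wall (the one nearer the robot). Its yaw differs from start to start.
- bore (a point): Centre of the mouth of the empty bore, in the top face of a white block (140 x 60 x 30 mm, top 34 mm above the bench) in the case. Round, 18 mm across (2 mm wider than the gauge), 24 mm deep, chamfered; axes as the case's. Two gauges like the loose one stand fixed in the same block, 52 mm away towards +x and -x, tops 74 mm above the bench.
- gauge: Loose steel plug gauge, standing upright on the bench: round, 64 mm tall, 16 mm thick over its lower 34 mm, 19 mm thick from 36 to 60 mm up, narrowing to 14 mm at the top; about 110 g. Origin: centre of its underside, z up along it. When home its underside is 24 mm below the bore's mouth.
- lid (a joint): Lid hinge angle: 0 shut, 1.43 fully open (near upright, its stop); starts at 1.40 to 1.43. Stiff hinge (0.55 N m): the lid (aluminium plate 160 x 200 x 6 mm, 350 g) stays at any angle and must be pushed all the way down with some 3 to 6 N near its free edge. While the stay is down its tooth stops the lid from closing.
- hinge_mid (a point): Middle of the lid's hinge line, at the case's +y top edge, 90 mm above the bench; axes as the case's. Shut, the lid lies from here towards -y, its outer face 6 mm above this point. Open, it stands up from here, its outer face towards +y.
- lid_edge (a point): Middle of the lid's free edge, on its outer face, 200 mm from the hinge line. It turns with the lid: its z axis is the outward normal of the outer face, its -y axis points from hinge to free edge. The outer face is bare.
- stay (a joint): Stay angle: 0 down and locked in front of the lid's pin (its stop; starts at 0 to 0.01); grows as the free end is lifted, to at most 0.6. From 0.15 it is clear of the pin. Stiff pivot (0.16 N m, 1 to 2 N at the free end): the bar stays where it is left and need not be lowered again.
- stay_end (a point): On the centre line of the stay, 10 mm from its free end. The stay is a straight steel flat bar, 8 mm thick (case x), 12 mm high, 182 mm long, level along the case's y when down, outside the case, 95 mm from its centre to -x. Around the last 45 mm of the bar all is free, also below. Beyond that, 40 to 76 mm from this point, a tooth and a lug hang 10 to 13 mm below the bar, either side of the pin.
- flux: White bottle, 38 mm thick, 85 mm tall, standing near the gauge; leave it. Origin: centre of its underside.
- reel: Steel-grey wire reel, 52 mm across the flanges, 42 mm tall, standing on its flange; leave it. Origin: centre of its underside.
- driver: Black-handled screwdriver lying on the mat; leave it. Its length lies along its x axis.
- stay_pivot (a point): The stay's pivot (a hinge along the case's x), 172 mm from stay_end towards -y and 7 mm lower; 144 mm above the bench. A steel bracket 30 mm wide carries it, standing on the case's -x wall up to 150 mm above the bench.

How it is judged:
By the outcome, as a careful person would: the job done as asked, in the order asked, and still so for the second after the job is handed in, with the robot touching nothing.
It also fails if it takes over 70 s, if anything falls off the work surface, if the arm or the gripper's body presses on something with over 40 N, if the wrist force passes 120 N, or if a joint passes its speed limit or range.

### The arm

A 6-joint arm with a two-finger parallel gripper is mounted at the origin on the work surface. World frame = base frame: x ahead of the robot, y to its left, z up, the work surface at z = 0. Lengths are in m, angles in rad, forces in N, time in s.
With the tool pointing down it reaches from about 0.275 to 0.75 m from the base axis. Payload 10.2 kg.
Tool frame: the origin (TCP) lies midway between the tips of the shut fingers; the grasp point (between the pads) lies 19 mm behind it (env.hold_point_z is the distance from the TCP to the grasp point, in m); x points along the fingers, z is the direction in which the jaws open and shut, and the axes are right-handed (so a half turn about x gives the same grasp; the last joint's range is limited). The gripper opens to 85 mm and grips with 20 to 120 N. Pads are 22 mm wide; open, the fingers measure 114 mm over their backs; the gripper's body (76 mm by 85 mm) begins 54 mm behind the grasp point. The pads swing forward as they close: fully open they stand 13 mm farther back than shut.
Start: joints at [-1.394, 0.313, 1.498, -0, 1.331, -0.223], TCP at [0.204, -0.484, 0.231] pointing down, gripper open.
Joint ranges: [-2.94, 2.94], [-0.97, 2.17], [0.19, 2.56], [-1.23, 4.37], [0.02, 3.11], [-2.88, 2.88]. Speed limits (rad/s): [2.39, 2.39, 3.01, 3.14, 3.14, 3.14].

### API

Orientations are given as a unit quaternion [x, y, z, w].
In Python, from bench import env, kinematics, monitor, eyes, job gives the robot as it stands. The module is installed in compiled form; this text tells all that it offers. Calls block until the motion is done:
- env.reach(position, orientation): joint-space move of the TCP to a pose.
- env.movel(position, velocity=0.15, frame=None, guard=None): straight line of the TCP; frame=None keeps the orientation; velocity is the mean speed in m/s. With guard (N) it stops when the force on the tool has changed by that much, and returns True; else False.
- env.set_joints(angles): joint-space move.
- env.release() and env.close_gripper(effort=None): open the fingers fully, or close them until they stop; effort is the grip in N (None keeps the last).
- env.hold(seconds).
- kinematics.ik(position, orientation): joint angles nearest the present ones, or None.
- monitor.sense(): the state.
- eyes.grab_frame(name): name is "scene" or "top" or "wrist"; returns a dict with "frame" (384x512x3 uint8, red, green, blue), "mtx" (3x3 intrinsics, pixels), "view" (4x4, takes a point from world to camera coordinates). Camera axes: x right, y down, z forward; pixel columns grow to the right and rows downward; lengths in m; the calibration is good to about 2 mm. A picture is of the moment at which its call begins. There is no depth.
A pose or a line that the arm cannot do raises env.MotionError and nothing moves.
- job.hand_in(): hands the job in, once; it reports no verdict.
The state is a dict: "clock": time; "joints": joint angles; "qvel": joint speeds; "joint_efforts": joint torques, N m; "position": TCP position; "ee_rot": TCP orientation; "contact_force": force on the tool from outside, world axes, zero at the start; "ft_torque": the same for the moment, N m; "finger_gap": opening from 0.0 (shut) to 1.0 (fully open).
Only numpy, scipy, OpenCV 4.12 (cv2) and the standard library are available. Lean on these libraries where they do the work, as an engineer would, in place of code of your own. Each camera call takes 0.05 s, during which the arm holds its last target. There are 200 camera calls.

## Working session

There is one attempt and no reset: what is moved stays moved. The work goes in short steps, each a Python script; the robot and the scene stay as the last script left them, time stands still between calls to the robot, and variables do not carry over. Pictures are saved under pics/ and viewed, about 8 in all and at most 12, crops included, and the job is handed in when it is done.

```bash
mkdir -p pics; cat > h.py <<'E'
import numpy as np, cv2
from bench import env, kinematics, monitor, eyes, job
from scipy.spatial.transform import Rotation as R
def grab(n,tag=None):
    f=eyes.grab_frame(n)
    if tag: cv2.imwrite(f'pics/{tag}.png',f['frame'][:,:,::-1])
    return f
def ray(f,u,v):
    V=np.array(f['view']); K=np.array(f['mtx'])
    d=V[:3,:3].T@np.linalg.inv(K)@[u,v,1.]; return -V[:3,:3].T@V[:3,3], d/np.linalg.norm(d)
def onz(f,u,v,z):
    o,d=ray(f,u,v); return o+d*(z-o[2])/d[2]
def proj(f,p):
    V=np.array(f['view']); K=np.array(f['mtx'])
    c=V[:3,:3]@np.array(p)+V[:3,3]; q=K@c; return q[:2]/q[2]
def tri(f1,a,f2,b):
    o1,d1=ray(f1,*a);o2,d2=ray(f2,*b)
    s=np.linalg.lstsq(np.c_[d1,-d2],o2-o1,rcond=None)[0]
    p,q=o1+d1*s[0],o2+d2*s[1]; return (p+q)/2,np.linalg.norm(p-q)
E
python3 - <<'E'
from h import *
import pickle
fs={n:grab(n,n+'0') for n in('scene','top')}
pickle.dump(fs,open('f0.pkl','wb'))
for n,f in fs.items(): print(n,ray(f,256,192),np.array(f['mtx'])[0])
s=monitor.sense(); print(s['clock'],s['position'],R.from_quat(s['ee_rot']).as_matrix())
a=cv2.hconcat([cv2.imread('pics/scene0.png'),cv2.imread('pics/top0.png')])
E
```

```text
scene (array([ 1.53326886, -0.25841774,  0.71725031]), array([-0.84959404,  0.16405206, -0.50127526])) [487.81626081   0.         243.30600667]
top (array([ 0.4772747 , -0.10399514,  0.84108986]), array([ 0.07610197,  0.01461888, -0.99699287])) [356.67701334   0.         255.54416922]
0.1 [ 0.20430101 -0.48338726  0.23079955] [[-2.06146482e-04  9.21147429e-01  3.89213787e-01]
 [ 1.10944492e-03  3.89213766e-01 -9.21146792e-01]
 [-9.99999363e-01  2.41920089e-04 -1.10219739e-03]]
```

View pics/top0.png

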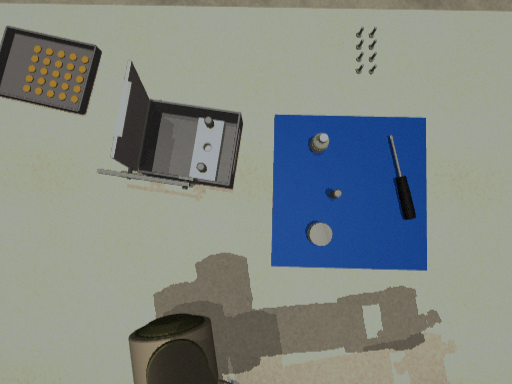

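View pics/scene0.png

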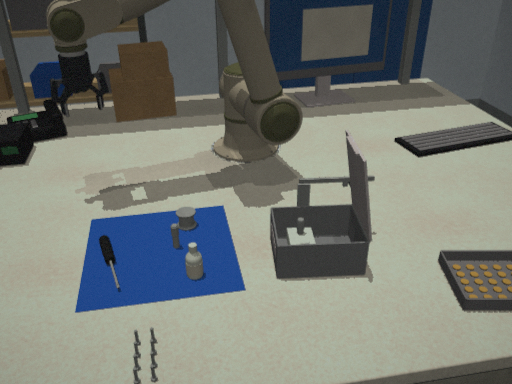

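The top view shows the case at about (190,143) with its lid on the left (+y), and the stay at (100–190, 172–185). The block's bore is near (208,147). The gauge is at (337,193), between the bottle (320,142) and the reel (320,234). I'll enlarge this next.

```bash
python3 - <<'E'
import cv2
a=cv2.imread('pics/top0.png')
c=cv2.resize(a[85:205,90:250],None,fx=5,fy=5,interpolation=cv2.INTER_CUBIC)
cv2.imwrite('pics/c1.png',c)
import pickle
from h import *
fs=pickle.load(open('f0.pkl','rb')); f=fs['top']; im=f['frame']
# gauge: non-blue inside mat
hsv=cv2.cvtColor(im,cv2.COLOR_RGB2HSV)
for n in('top','scene'):
    im=fs[n]['frame'];hsv=cv2.cvtColor(im,cv2.COLOR_RGB2HSV)
    blue=((hsv[...,0]>100)&(hsv[...,0]<130)&(hsv[...,1]>150)).astype(np.uint8)
    if n=='top': blue[:100]=0
    else: blue[:190]=0; blue[:,260:]=0
    cnt,_=cv2.findContours(blue,cv2.RETR_EXTERNAL,cv2.CHAIN_APPROX_SIMPLE)
    m=max(cnt,key=cv2.contourArea); hull=cv2.convexHull(m)
    mask=np.zeros_like(blue); cv2.drawContours(mask,[hull],-1,1,-1)
    mask=cv2.erode(mask,np.ones((3,3)))&(1-blue)
    k,l,st,ce=cv2.connectedComponentsWithStats(mask)
    for i in range(1,k):
        if st[i,4]>15: print(n,st[i],ce[i])
E
```

```text
top [310 132  20  21 312] [319.34615385 142.3525641 ]
top [390 135  25  84 582] [403.0790378  188.36941581]
top [329 189  13   9  94] [335.42553191 193.44680851]
top [307 222  26  24 496] [319.53225806 233.51209677]
scene [170 210  27  39 530] [182.22264151 224.78301887]
scene [ 99 236  21  53 366] [108.65300546 256.45355191]
scene [185 242  19  38 551] [193.51361162 262.11978221]
```

View pics/c1.png

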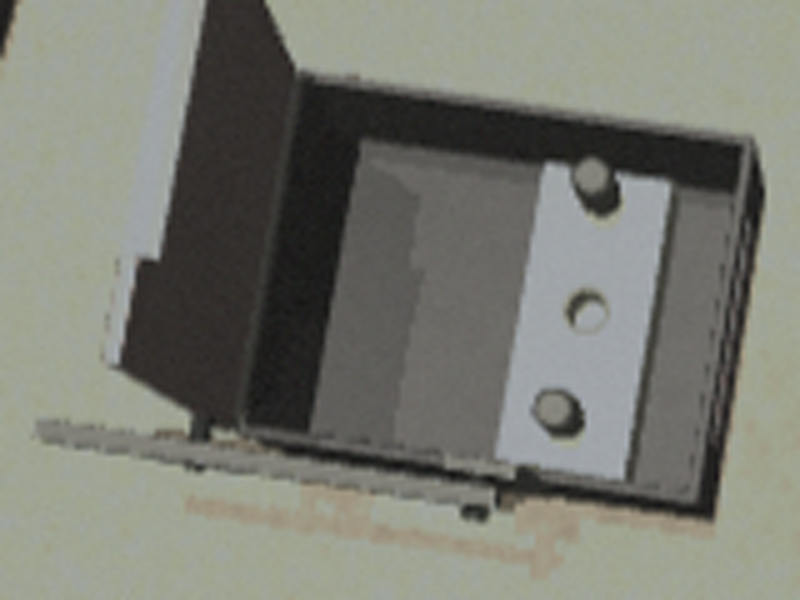

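The crop shows the bore at (588,312) and the fixed gauge tops at (595,178) and (556,408). The block corners are (545,162), (672,180), (495,458) and (630,480). The rim corners are about (300,72), (752,138) and (240,432), and the stay runs from (38,430) to (495,500).

```bash
python3 - <<'E'
import pickle
from h import *
fs=pickle.load(open('f0.pkl','rb')); f=fs['top'];g=fs['scene']
P=lambda x,y,z:onz(f,(x+.5)/5-.5+90,(y+.5)/5-.5+85,z)
pp=lambda n,p:print(n,np.round(p,4))
b=P(588,312,.034);t1=P(595,178,.074);t2=P(556,408,.074)
pp('bore',b);pp('t1',t1);pp('t2',t2);pp('mid',(t1+t2)/2);print('d',np.linalg.norm(t1-t2))
ax=t1-t2;print('yaw t',np.degrees(np.arctan2(ax[1],ax[0])))
c=[P(*q,.034) for q in((545,162),(672,180),(495,458),(630,480))]
pp('blockmid',sum(c)/4);
for i,j in((2,0),(3,1),(1,0),(3,2)):
    d=c[j]-c[i];print(np.linalg.norm(d),np.degrees(np.arctan2(d[1],d[0])))
r=[P(*q,.09) for q in((300,72),(752,138),(240,432))]
for i,j in((1,0),(2,0)):
    d=r[j]-r[i];print('rim',np.linalg.norm(d),np.degrees(np.arctan2(d[1],d[0])))
pp('case',(r[1]+r[2])/2)
e=P(38,430,.151);q=P(495,500,.144);d=e-q;pp('stayend',e);print(np.linalg.norm(d),np.degrees(np.arctan2(d[1],d[0])))
pp('gtop',onz(f,338.3,193.3,.064));pp('gbase',onz(f,332.3,193.5,0))
for n,p in(('gauge top',(0.3,0,0)),):pass
G=onz(f,338.3,193.3,.064)
for z in(0,.064):G[2]=z;print('scene',proj(g,G),'top',proj(f,G))
c=cv2.resize(cv2.imread('pics/scene0.png')[130:290,150:390],None,fx=3.3,fy=3.3,interpolation=cv2.INTER_CUBIC);cv2.imwrite('pics/c2.png',c)
E
```

```text
bore [0.6396 0.0225 0.034 ]
t1 [0.6911 0.0152 0.074 ]
t2 [0.589  0.0286 0.074 ]
mid [0.64   0.0219 0.074 ]
d 0.10288360031237276
yaw t -7.480114395986775
blockmid [0.6363 0.0235 0.034 ]
0.13913256984469408 -7.331494022686463
0.1401900811121836 -6.011266580229382
0.059420066892776464 83.08216634253712
0.0626513269600205 82.12774091636919
rim 0.19784507420760783 82.79638529133473
rim 0.1582377322764493 -6.646828898732365
case [0.6394 0.0531 0.09  ]
stayend [0.5643 0.2186 0.151 ]
0.18086286136214183 82.85280436981932
gtop [ 0.5382 -0.2719  0.064 ]
gbase [ 0.5424 -0.2716  0.    ]
scene [174.84469256 246.00531973] top [332.394117   195.27748401]
scene [172.45488237 224.4988628 ] top [338.3 193.3]
```

View pics/c2.png

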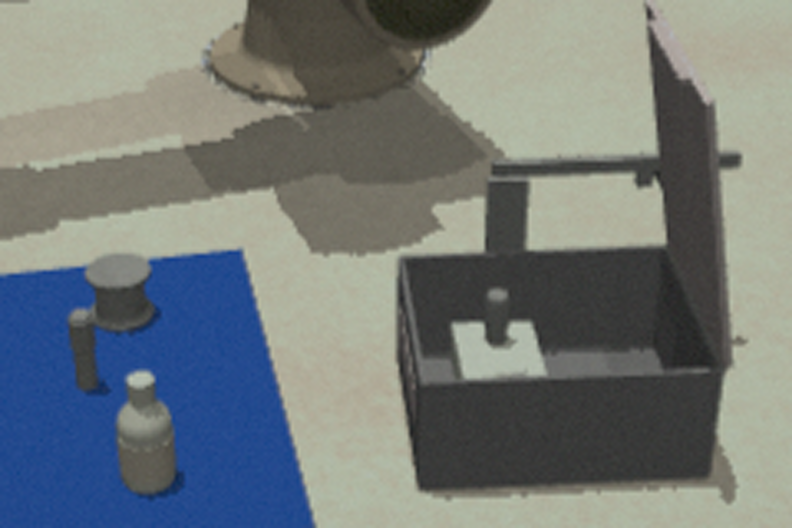

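```bash
cat >> h.py <<'E'
YAW=np.radians(-7.0)
cx=np.array([np.cos(YAW),np.sin(YAW),0]); cy=np.array([-np.sin(YAW),np.cos(YAW),0])
def ori(z,x=(0,0,-1)):
    x=np.array(x,float);z=np.array(z,float);z/=np.linalg.norm(z);y=np.cross(z,x)
    return R.from_matrix(np.c_[x,y,z]).as_quat()
Q=ori(-cy)
E
python3 - <<'E'
from h import *
import pickle
fs=pickle.load(open('f0.pkl','rb')); f=fs['top'];g=fs['scene']
p,e=tri(f,(338.3,193.3),g,(174.8,224.3));print('gauge tri',p,e)
env.reach([.538,-.270,.20],Q)
w=grab('wrist','w1');pickle.dump(w,open('w1.pkl','wb'))
s=monitor.sense();print(s['clock'],s['position'],s['joints'],s['contact_force'],ray(w,256,192))
for z in(0,.064):print(proj(w,[.540,-.270,z]))
E
```

```text
gauge tri [ 0.53845442 -0.26890398  0.0647516 ] 0.005487801003991474
1.625 [ 0.53750031 -0.27086876  0.20009145] [-6.61172870e-01  5.06175770e-01  1.29773916e+00 -1.65010596e-04
  1.33757452e+00  1.03282550e+00] [ 0.14352152 -0.07593931  0.41142722] (array([ 0.6094868 , -0.27984372,  0.34271587]), array([-0.28222409,  0.04400768, -0.95833861]))
[257.59278185 166.75312181]
[257.36535703 179.65281518]
```

View pics/w1.png

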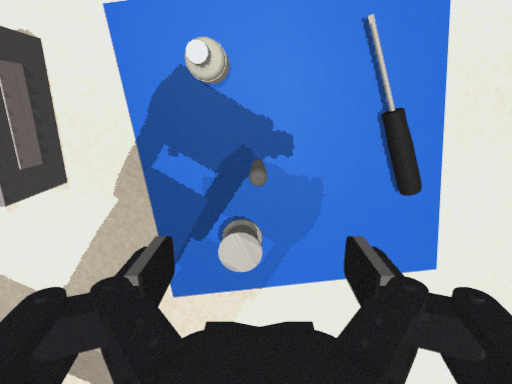

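The wrist view puts the gauge at about (258,166–180), which matches the prediction, so it stands at (0.540, -0.270). The bottle at (207,58) and the reel at (240,245) are clear of the fingers' path.

```bash
python3 - <<'E'
from h import *
env.movel([.540,-.270,.09],frame=Q)
print(env.movel([.540,-.270,.031],velocity=.06,guard=8))
env.close_gripper(50)
s=monitor.sense();print(s['position'],s['finger_gap'],s['contact_force'])
env.movel([.540,-.270,.22],velocity=.12)
env.reach([.640,.022,.22],Q)
w=grab('wrist','w2');import pickle;pickle.dump(w,open('w2.pkl','wb'))
s=monitor.sense();print(s['clock'],s['position'],s['finger_gap'],s['contact_force'],s['joints'])
for z in(.034,):print('bore',proj(w,[.640,.0222,z]))
t=s['position'];
for dz in(-.031,0.):print('gauge bottom/tcp',proj(w,np.array(t)+[0,0,dz]))
E
```

```text
False
[ 0.54009306 -0.27001616  0.03120645] 0.20321571848498277 [0.73475257 0.90921384 2.92545356]
7.225 [0.63997704 0.02044425 0.21996566] 0.20356649552907224 [ 0.63692957 -0.25069041 -1.19839919] [-1.50590785e-01  5.81787484e-01  1.12550792e+00 -3.01771674e-04
  1.43434487e+00  1.54426912e+00]
bore [257.11080503 171.26905104]
gauge bottom/tcp [258.61107402 222.59337788]
gauge bottom/tcp [258.61319543 244.60930712]
```

View pics/w2.png

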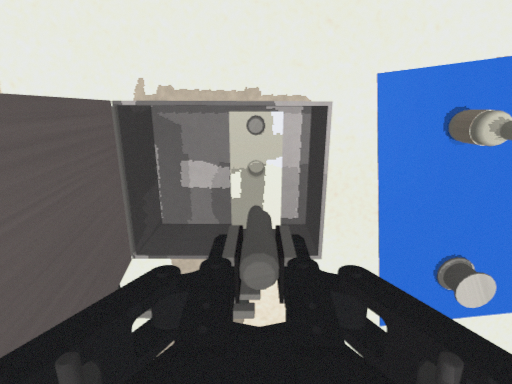

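```bash
python3 - <<'E'
from h import *
import pickle
env.movel([.640,.022,.125],velocity=.1,frame=Q); env.hold(.4)
w=grab('wrist');pickle.dump(w,open('w3.pkl','wb'))
s=monitor.sense();print(s['clock'],s['position'],s['contact_force'])
t=np.array(s['position'])
print('bore',proj(w,[.640,.0222,.034]), 'front edge bottom',proj(w,t+8e-3*cx+[0,0,-.031]),'L/R',proj(w,t+8e-3*cy+[0,0,-.031]),proj(w,t-8e-3*cy+[0,0,-.031]))
c=cv2.resize(w['frame'][60:260,170:340,::-1],None,fx=3,fy=3,interpolation=cv2.INTER_CUBIC);cv2.imwrite('pics/w3c.png',c)
E
```

```text
8.775 [0.64001734 0.02199894 0.12508149] [-0.03649588  0.35540799 -1.00631233]
bore [258.14809438 195.30489628] front edge bottom [258.27669804 211.06582465] L/R [245.96376741 222.63699719] [270.58800169 222.64629961]
```

View pics/w3c.png

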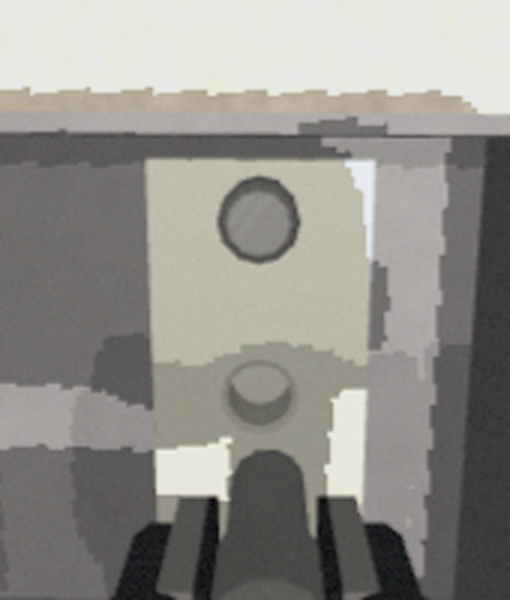

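The bore mouth's centre is at crop (260.5,393), i.e. (256.7,190.8) in the frame. The gauge's lower end has its front edge at crop y=450 and its centre at x≈268.

```bash
python3 - <<'E'
from h import *
import pickle
w=pickle.load(open('w3.pkl','rb'))
b=onz(w,256.7,190.8,.034); t=np.array([.640,.022,.1251])
gf=onz(w,259.2,209.8,.1251-.031)-8e-3*cx
print('bore',b,'gauge in hand offset',gf-t)
tgt=t+b-gf;tgt[2]=.034+.031+.005
print(tgt)
env.movel(tgt,velocity=.06,guard=8); env.hold(.4)
w=grab('wrist');pickle.dump(w,open('w4.pkl','wb'))
s=monitor.sense();print(s['clock'],s['position'],s['contact_force'])
t=np.array(s['position'])
print('bore',proj(w,b),'front',proj(w,t+8e-3*cx+[0,0,-.031]),[proj(w,b+k*9e-3*cx) for k in(1,-1)])
c=cv2.resize(w['frame'][140:260,190:330,::-1],None,fx=5,fy=5,interpolation=cv2.INTER_CUBIC);cv2.imwrite('pics/w4c.png',c)
E
```

```text
bore [0.64411144 0.02293006 0.034     ] gauge in hand offset [ 0.0008091  -0.00069473 -0.031     ]
[0.64330235 0.02362479 0.07      ]
10.2917 [0.6433106  0.02361166 0.07004122] [-0.31524028 -0.51940123 -2.25618107]
bore [259.16575926 218.47203977] front [258.28569228 211.05658621] [array([259.17783402, 205.69312643]), array([259.15399383, 230.9235815 ])]
```

View pics/w4c.png

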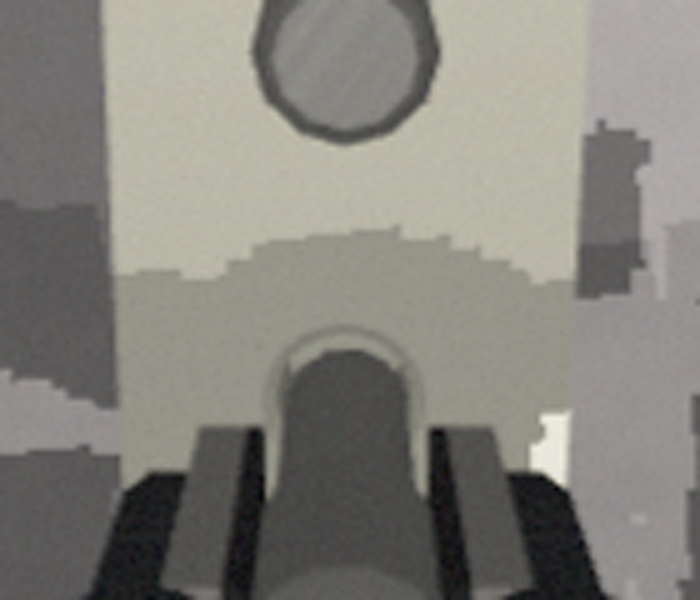

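Here the bore's chamfer ring is at crop x 265–425 with its front edge at y≈325. The gauge tip is at x 288–408 with its front at y≈350. The gauge is nearly centred, slightly towards +x and -y. I'll correct that and insert under guard.

```bash
python3 - <<'E'
from h import *
p=np.array([.6426,.0239,.070])
env.movel(p,velocity=.03)
for z in(.064,.058,.052,.046,.0415):
    p[2]=z; hit=env.movel(p,velocity=.025,guard=10)
    s=monitor.sense();print(z,hit,s['position'],s['contact_force'],s['ft_torque'],s['clock'])
    if hit:break
E
```

```text
0.064 False [0.64249056 0.02390412 0.06375637] [-0.38292411  0.2887159  -1.6211375 ] [0.01510691 0.01740013 0.00479209] 10.9333
0.058 False [0.64255635 0.02389023 0.05781429] [ 0.4527524  -0.39340264 -1.71797182] [-0.02785872  0.0108667   0.06827444] 11.325
0.052 False [0.64255354 0.02390923 0.05180915] [-0.62533371 -0.21222197 -1.14283893] [ 0.02534408 -0.02255187  0.03143869] 11.7167
0.046 False [0.6425585  0.02387974 0.04581422] [-0.30108721 -0.44487802 -0.65845975] [-0.07349796  0.00771277 -0.03513522] 12.1083
0.0415 False [0.64257244 0.02390513 0.04134627] [ 0.11094898  0.15583466 -1.67987495] [ 0.0374014  -0.00696747  0.0224143 ] 12.4417
```

```bash
python3 - <<'E'
from h import *
env.movel([.6426,.0239,.0408],velocity=.02,guard=8)
env.release(); s=monitor.sense();print(s['position'],s['contact_force'],s['finger_gap'])
env.movel([.6426,.0239,.20],velocity=.15)
w=grab('wrist','w5')
cv2.imwrite('pics/w5c.png',cv2.resize(w['frame'][60:260,150:380,::-1],None,fx=2,fy=2))
print([proj(w,[.6426,.0239,z]) for z in(.034,.074)])
env.movel([.6426,.0239,.37],velocity=.25)
se=np.array([.563,.2087,.151])
for th in(0,.25):
    x=-np.sin(th)*cy-np.array([0,0,1])*np.cos(th); q=ori(cx,x)
    for h in(.37,.132,.19):
        print(th,h,kinematics.ik(list(se[:2])+[h],q))
print(monitor.sense()['joints'],monitor.sense()['clock'])
E
```

```text
[0.64260581 0.02390315 0.04078751] [ 0.46624322 -0.40124682 -0.78024182] 0.9990593034418238
[array([258.45274694, 174.68955314]), array([258.41421916, 184.21865462])]
0 0.37 [ 1.60064821e-01  4.49450710e-01  9.51654911e-01 -4.44089210e-16
  1.74048703e+00  2.82237869e-01]
0 0.132 [ 1.60064821e-01  5.64857591e-01  1.38894264e+00 -4.44089210e-16
  1.18779242e+00  2.82237869e-01]
0 0.19 [ 1.60064821e-01  5.10825086e-01  1.31727802e+00 -4.44089210e-16
  1.31348955e+00  2.82237869e-01]
0.25 0.37 [ 0.25880029  0.53451675  0.84223041 -0.24136275  1.85157422  0.32389198]
0.25 0.132 [ 0.25880029  0.63897922  1.28544901 -0.23943121  1.31889792  0.45276738]
0.25 0.19 [ 0.25880029  0.58739618  1.21519116 -0.23385165  1.43735172  0.42368158]
[-1.44715631e-01  5.70783562e-01  7.69417826e-01  4.35346514e-05
  1.80418970e+00  1.54824635e+00] 15.45
```

View pics/w5c.png

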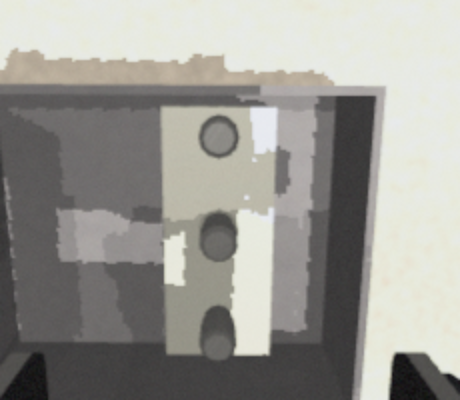

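All three gauge tops are in line at crop (219,137), (219,240) and (218,345), so the gauge looks seated. Next is the stay.

```bash
cat >> h.py <<'E'
TH=.25
XS=-np.sin(TH)*cy-np.array([0,0,1])*np.cos(TH); QS=ori(cx,XS)
SE=np.array([.563,.2087,.151]); 
E
python3 - <<'E'
from h import *
import pickle
h=SE-XS*.10; h[2]=.37
env.reach(h,QS); 
g=SE+.003*cy+XS*(.019-.075)
env.movel(g,velocity=.15,guard=8); env.hold(.3)
w=grab('wrist','w6'); pickle.dump(w,open('w6.pkl','wb'))
s=monitor.sense();print(s['clock'],s['position'],g,s['contact_force'])
for d in(.01,0,-.03):print(d,proj(w,SE+d*cy+[0,0,.006]))
f=grab('top','t6');pickle.dump(f,open('t6.pkl','wb'))
E
```

```text
18.15 [0.56509704 0.22546409 0.20542932] [0.56505406 0.22542899 0.2052591 ] [ 0.90601191  0.86449491 -0.33422023]
0.01 [255.24363784 202.21590441]
0 [255.32324782 213.90788036]
-0.03 [255.54031866 245.78814067]
```

View pics/w6.png

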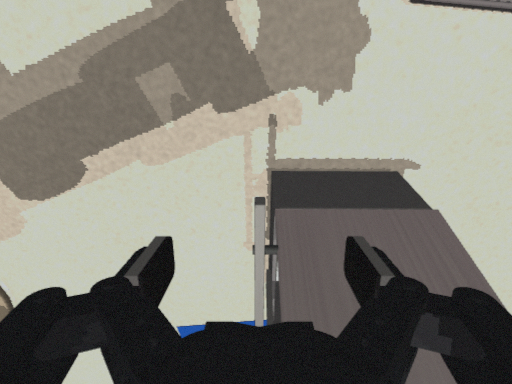

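The wrist view shows the bar's centre line at u≈260 with its end at v≈203. Predicted was u≈255, v≈202. So the bar lies about 3.5 mm further towards +x, the same correction the bore needed.

```bash
cat >> h.py <<'E'
SE=np.array([.5663,.2097,.151])
E
python3 - <<'E'
from h import *
g=SE+.002*cy+XS*.019
env.movel(g-XS*.04,velocity=.1,guard=8)
print(env.movel(g,velocity=.06,guard=6), monitor.sense()['position'],g)
env.close_gripper(25)
s=monitor.sense();print(s['finger_gap'],s['position'],s['contact_force'],s['clock'])
E
```

```text
False [0.56614748 0.20710182 0.1328911 ] [0.56597087 0.20701946 0.13259066]
0.08802645887433101 [0.56393667 0.20734293 0.13214448] [-11.0865069    1.52596399   2.95477386] 20.2
```

```bash
python3 - <<'E'
from h import *
p0=np.array([.5637,.2070,.1326])
env.movel(p0,velocity=.03)
print(monitor.sense()['contact_force'],monitor.sense()['position'])
y0,z0=.174,.007
for a in np.arange(.06,.37,.06):
    dy=y0*np.cos(a)-z0*np.sin(a)-y0; dz=y0*np.sin(a)+z0*np.cos(a)-z0
    env.movel(p0+dy*cy+[0,0,dz],velocity=.05)
    s=monitor.sense();print(round(a,2),s['position'],s['contact_force'],s['finger_gap'])
print(s['clock'])
w=grab('scene','s7')
cv2.imwrite('pics/s7c.png',cv2.resize(w['frame'][110:290,240:420,::-1],None,fx=3,fy=3))
E
```

```text
[-0.66951564  3.48966435  1.29328941] [0.56353028 0.20738773 0.13262892]
0.06 [0.5634302  0.20638441 0.14315004] [-3.6293677   3.23818212  0.22126077] 0.08889027642311816
0.12 [0.56329555 0.20468376 0.15385667] [-4.01497832  1.51166469  0.40882819] 0.08666927384409136
0.18 [0.56303165 0.20245623 0.16435187] [-5.16799353 -0.30485027 -0.61852626] 0.08594753976431561
0.24 [0.56271746 0.19966234 0.17478662] [-5.32987634 -1.70320915 -0.72957648] 0.08534919172627752
0.3 [0.56229511 0.1963534  0.18493287] [-6.89328521 -3.92661945 -2.02260676] 0.08658053429768367
0.36 [0.56183061 0.19252967 0.19484074] [-7.21851107 -2.45328849 -2.38984044] 0.08762863569052383
22.6
```

View pics/s7c.png

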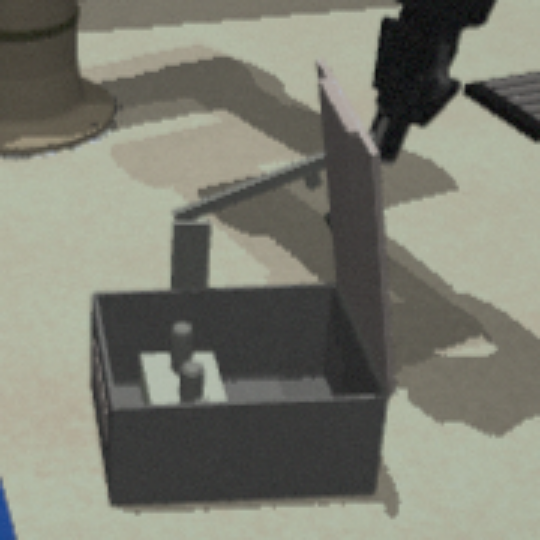

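The stay's far end is lifted well clear, the lid is still open, and both visible gauge tops stand in the block. Next I release the bar, retreat and go to the lid.

```bash
cat >> h.py <<'E'
C=np.array([.6424,.0546,0]); H=C+.100*cy+[0,0,.09]
def lidpose(th,off=0.,r=.180,k=.6):
    t=k*th; ez=np.array([0,0,1.])
    d=-np.cos(th)*cy+np.sin(th)*ez; n=np.sin(th)*cy+np.cos(th)*ez
    x=-np.sin(t)*cy-np.cos(t)*ez
    return H+r*d+(.006+.011*np.sin(th-t)+off)*n, ori(cx,x)
E
python3 - <<'E'
from h import *
env.release(); s=monitor.sense(); p=np.array(s['position']);print(p,s['contact_force'])
env.movel(p-XS*.06,velocity=.15)
env.movel(p-XS*.06+.05*cy+[0,0,.06],velocity=.2)
env.close_gripper(30)
for th in(1.43,1.0,.5,0,-.02): 
    a,q=lidpose(th);print(th,a,np.round(kinematics.ik(a,q),2))
a,q=lidpose(1.43,.06)
env.movel(a,velocity=.15,frame=q); env.hold(.2)
s=monitor.sense();print(s['clock'],s['position'],a,s['contact_force'],s['finger_gap'])
grab('top','t8')
E
```

```text
[0.56205268 0.19349116 0.19344563] [0.88791035 0.82518599 0.2046761 ]
1.43 [0.65295102 0.14053115 0.26989641] [ 0.3   0.91  0.65 -0.82  1.9   0.28]
1.0 [0.64378918 0.06591397 0.24702103] [ 0.14  0.72  0.93 -0.58  1.65  0.26]
0.5 [0.63581411 0.00096222 0.18347993] [-0.06  0.64  1.16 -0.31  1.37  0.12]
0 [ 0.63265045 -0.02480369  0.096     ] [-0.22  0.67  1.31 -0.    1.16 -0.1 ]
-0.02 [ 0.63264043 -0.02488531  0.09231106] [-0.23  0.68  1.31  0.01  1.16 -0.11]
26.3417 [0.65992089 0.19953339 0.27985226] [0.66019082 0.19949462 0.27831631] [ 0.28025651 -0.14282192  0.05636357] -0.0002817070247870582
```

```bash
python3 - <<'E'
from h import *
a,q=lidpose(1.43,.0); print('touch',env.movel(a,velocity=.05,frame=q,guard=4),monitor.sense()['contact_force'])
for th in np.arange(1.36,.05,-.1):
    a,q=lidpose(th); hit=env.movel(a,velocity=.08,frame=q,guard=18)
    s=monitor.sense();print(round(th,2),hit,np.round(s['contact_force'],1),np.round(np.array(s['position'])-a,4))
    if hit:break
print(s['clock'])
E
```

```text
touch False [ 0.22075579  0.34006897 -0.20573519]
1.36 False [0.3 0.3 0.2] [-0.     -0.0002  0.0005]
1.26 False [-0.1  0.3  0.5] [-0.      0.      0.0002]
1.16 False [-0.5  0.2  0.7] [-0.      0.0001  0.0001]
1.06 False [-0.8 -0.5  0.1] [-0.      0.0001  0.0002]
0.96 False [-0.3 -0.5  1. ] [-0.     -0.      0.0001]
0.86 False [0.1 0.3 0.5] [-0.      0.      0.0002]
0.76 False [-0.3  1.1  0. ] [-0.      0.      0.0002]
0.66 False [ 0.9 -0.3  0.2] [-0.      0.      0.0002]
0.56 False [-0.4  0.1 -0. ] [-0.      0.      0.0002]
0.46 False [-0.4  0.3  1.3] [-0.      0.      0.0002]
0.36 False [-0.4 -0.4 -0.1] [-0.      0.      0.0002]
0.26 False [-0.1  1.1  0.2] [ 0.     -0.      0.0002]
0.16 False [0.6 0.7 0.9] [0.0001 0.     0.0003]
0.06 False [-0.  -0.3 -0.3] [0.0001 0.     0.0004]
33.0333
```

```bash
python3 - <<'E'
from h import *
a=grab('scene')['frame'][60:320,180:440,::-1];b=grab('top')['frame'][40:300,60:320,::-1]
cv2.imwrite('pics/s9.png',cv2.resize(cv2.hconcat([a,b]),None,fx=1.53,fy=1.53))
print(monitor.sense()['contact_force'],monitor.sense()['joint_efforts'])
E
```

```text
[ 0.24456755 -0.93540467 -0.72005254] [-2.82411352e-01 -5.44062102e+01 -2.42516220e+01 -1.08803075e-01
 -2.83692149e-03  5.41694244e-03]
```

View pics/s9.png

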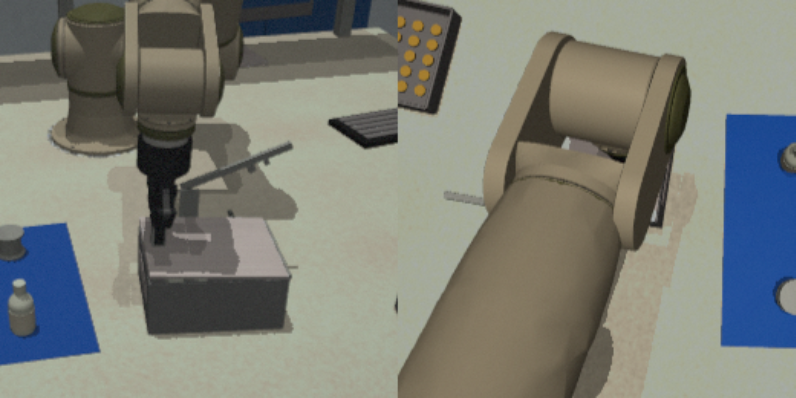

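The picture shows the lid almost shut and the stay still raised. Next is a guarded press home.

```bash
python3 - <<'E'
from h import *
a,q=lidpose(0,.006);env.movel(a,velocity=.05,frame=q,guard=15)
for off in(.002,0,-.002,-.004,-.006,-.008):
    a,q=lidpose(0,off); hit=env.movel(a,velocity=.02,frame=q,guard=12)
    s=monitor.sense();print(off,hit,np.round(s['contact_force'],1),s['position'][2])
    if hit or s['contact_force'][2]>10:break
env.hold(.3);print(monitor.sense()['contact_force'],monitor.sense()['position'])
E
```

```text
0.002 False [-0.   0.7  0.4] 0.09787949237784842
0 False [-0.3 -0.5  1.5] 0.09603367773325175
-0.002 False [-4.8  1.5 13.7] 0.09587033206889957
[-5.90135331  0.83350835 13.70166598] [ 0.63289727 -0.02478003  0.0958566 ]
```

```bash
python3 - <<'E'
from h import *
p=np.array(monitor.sense()['position'])
env.movel(p+[0,0,.16],velocity=.1)
q0=[-1.394,.313,1.498,0,1.331,-.223]
env.set_joints(q0); env.hold(.3)
b=grab('top')['frame'];a=grab('scene')['frame'][110:320,60:420]
c=cv2.resize(a,None,fx=2.2,fy=2.2); cv2.imwrite('pics/s10.png',cv2.vconcat([c[:462,:560],])[:,:,::-1])
d=cv2.resize(b[60:260,60:440],None,fx=1.3,fy=1.3); e=cv2.resize(a,None,fx=1.37,fy=1.37)
W=max(d.shape[1],e.shape[1]); pad=lambda m:cv2.copyMakeBorder(m,0,0,0,W-m.shape[1],cv2.BORDER_CONSTANT)
cv2.imwrite('pics/s11.png',cv2.vconcat([pad(d),pad(e)])[:,:,::-1]);s=monitor.sense();print(s['clock'],s['contact_force'])
E
```

```text
38.9417 [-0.0596207  -0.22196743  0.07547536]
```

The viewer limit is reached, so I'll check the rest with numbers.

```bash
python3 - <<'E'
from h import *
import pickle
o=pickle.load(open('f0.pkl','rb'))['top']['frame'];f=grab('top');im=f['frame']
d=cv2.absdiff(im,o).max(2)
for n,(x,y,w,h) in dict(bottle=(305,127,30,30),reel=(303,218,34,32),driver=(385,130,35,95),gauge_old=(326,186,18,15)).items():
    print(n,np.mean(d[y:y+h,x:x+w]>25))
# lid outline: bright/lid region vs predicted shut corners
print([np.round(proj(f,H+sx*.08*cx-yy*cy+[0,0,.006]),1).tolist() for sx in(-1,1) for yy in(0,.2)])
m=(d>25).astype(np.uint8); m[:, 260:]=0;m[:80]=0;m[200:]=0
print(cv2.minAreaRect(np.argwhere(m)[:,::-1].astype(np.float32)))
g=cv2.cvtColor(im,cv2.COLOR_RGB2GRAY).astype(int);print('row143',g[143,115:262:3].tolist());print('col190',g[90:205:3,190].tolist())
E
```

```text
bottle 0.0
reel 0.0
driver 0.0
gauge_old 0.4925925925925926
[[135.2, 169.6], [228.5, 183.4], [147.9, 96.4], [240.0, 109.5]]
((168.92034912109375, 145.296875), (138.1205291748047, 106.52995300292969), 17.878698348999023)
row143 [150, 150, 152, 150, 149, 150, 151, 151, 99, 151, 151, 149, 150, 149, 150, 152, 151, 150, 150, 150, 151, 151, 151, 151, 151, 152, 152, 152, 152, 153, 152, 152, 149, 152, 152, 153, 153, 153, 152, 153, 121, 51, 151, 151, 151, 150, 151, 147, 150]
col190 [152, 150, 149, 151, 151, 151, 150, 148, 151, 152, 150, 151, 152, 152, 152, 151, 151, 153, 151, 151, 151, 151, 151, 151, 153, 151, 151, 151, 152, 127, 82, 95, 104, 153, 149, 140, 152, 151, 151]
```

```bash
python3 -c "
from h import *
print(job.hand_in(), monitor.sense()['clock'])"
```

```text
the job is handed in; nothing more can be done
the job is handed in; nothing more can be done
```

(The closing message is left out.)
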